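Clamp a microscope condenser with a cam lever and hold it closed

ROBOT

A 7-joint arm with a two-finger parallel gripper is mounted at the origin on the work surface. World frame = base frame: x ahead of the robot, y to its left, z up, the work surface at z = 0. Lengths are in m, angles in rad, forces in N, time in s.
With the tool pointing down it reaches from about 0.425 to 0.975 m from the base axis. Payload 16.7 kg.
Tool frame: the origin (TCP) lies midway between the tips of the shut fingers; the grasp point (between the pads) lies 19 mm behind it; z points along the fingers, y is the line along which they close (so a half turn about z gives the same grasp; the last joint's range is limited). The gripper opens to 85 mm and grips with 20 to 120 N. Pads are 22 mm wide; open, the fingers measure 114 mm over their backs; the gripper's body (76 mm by 85 mm) begins 54 mm behind the grasp point. The pads swing forward as they close: fully open they stand 13 mm farther back than shut.
Start: joints at [1.177, 0.426, 0.074, 1.606, -0.034, 1.111, -0.067], TCP at [0.164, -0.655, 0.231] pointing down, gripper open.
Joint ranges: [-2.85, 2.85], [-0.5, 2.14], [-1.23, 1.37], [0.21, 2.46], [-1.02, 4.16], [0.16, 2.05], [-2.73, 2.73]. Speed limits (rad/s): [1.89, 1.89, 2.39, 2.39, 3.01, 3.01, 3.01].

INTERFACE

Orientations are given as [roll, pitch, yaw] about the fixed x, y, z axes, in that order (R = Rz(yaw) Ry(pitch) Rx(roll)).
In Python, from cell import sensors, capture, camera_model, job, recognise, masks_of, mark_of gives the robot as it stands.
- The arm moves only by the tool move_arm, never from a script. Its argument "rows" is a list of rows, each a list of 7 numbers: the shift along the world's x, y, z in mm, then the turn, a rotation vector about the world's x, y, z in rad, then the gripper command: -1 is shut, 1 is fully open, values between are in proportion. A call has 1 to 5 rows; each row shifts and turns the commanded pose from where the row before left it; what a row does not reach is not made up. A row lasts 1/8 s, in which the tool goes at most 62.5 mm and 10.7 degrees, less where a joint would pass 70% of its speed; a pose out of reach is approached as far as the arm can. A call is refused whole if a number of a shift passes 62.5 or a number of a turn 0.188, either way. A call with a gripper value outside its range is refused whole. The fingers move at their own pace and stop on an object; the grip force is fixed at half the most. Time passes only in rows, so rows that do not move let the fingers close. It gives the time, the measured TCP pose, the force, the opening and the grip force at its end, in the units of the state.
- sensors.state(): the state, without advancing time (a new reading comes with each control period).
- capture(name): name is "scene" or "top"; returns the picture (420x560x3 uint8, red, green, blue); there is no depth.
- camera_model(name): a dict with "fx", "fy", "cx", "cy" (pixels), "origin" and "rotation" of the camera in the world. Camera axes: x right, y down, z forward; pixel columns grow to the right and rows downward; lengths in m; the calibration is good to about 2 mm. A picture is of the moment at which its call begins. camera_model takes no time and is no camera call.
- job.sign_off(): hands the job in; it is judged then, once.
Trained networks look in the newest picture that a camera, given by its name, has taken for a name from the list of things; names that differ only in an ending like _2 or _b are one class to them, and where a whole thing is asked for, a point or a joint stands for the part that bears it (a point fixed in the world has none). Each returns a list of dicts, best first, with "score" (0 to 1); they miss things now and then, are a little off and sometimes report something else, mostly with a low value. They report only what shows in the picture. A call takes as long as a camera call.
- recognise(query, camera): "pixel" ([column, row] in pixels, amid what is visible of it).
- masks_of(query, camera): "region" (420x560 bool, what is visible of it) and "pixel" ([column, row] in pixels, amid what is visible of it).
- mark_of(query, camera): "pixel" ([column, row] in pixels: a listed point, or the origin of a listed thing).
The state is a dict: "time": time; "q": joint angles; "qd": joint speeds; "joint_torque": joint torques, N m; "tcp_pos": TCP position; "eef_rot": TCP orientation; "contact_force": force on the tool from outside, world axes, zero at the start; "moment": the same for the moment, N m; "finger_gap": opening from 0.0 (shut) to 1.0 (fully open); "gripper_force": force on a finger pad.
Only numpy, scipy, OpenCV 4.12 (cv2) and the standard library are available. Lean on these libraries where they do the work, as an engineer would, in place of code of your own. Each camera call takes 0.05 s, during which the arm holds its last target. There are 200 camera calls.

TASK

Take the round-knobbed handle pin out of its stand and put its rod down through the eye at the end of the jig's cam lever. Then, keeping hold of the pin, swing the lever clockwise (seen from above) with it to the cam's highest point, where the lever lies in line above the straight index rib on the base plate and the jaw is pushed fully against the condenser; finish holding it there with the pin, because the spring throws the lever back if you let go. Leave the key and the other things on the bench where they are.

Things in the scene. Friction and masses are not known exactly. Their poses are not given: they have to be found in the camera images.
- jig: fixed jig: dark base plate 140 x 325 x 12 mm (x -70 to 70, y -125 to 200) with the cam, a sliding jaw and, centred at y = 137, a round black condenser with a silver ring (100 mm across, 70 mm high). Origin on the cam's upright axis at bench level; y points from the cam along the jaw slide to the condenser, z up
- index (a point): middle of the top of the aluminium index rib, 50 x 6 x 6 mm, lying along y on the base plate 95 mm from the cam axis, 18 mm above the bench: the eye stands over this point at the highest lift
- cam_axis (a point): point on the cam's upright turning axis at the height of the lever's top face, 55 mm above the bench; axes as the jig's
- cam (a joint): cam and lever angle, rad: 0 at its rest stop, range 0 to 2.1, growing clockwise seen from above. At 0 the lever points 0.12 rad clockwise of the jig's +x; highest lift at 1.451, lever along the jig's -y, above the index rib; beyond it the lift falls. A spring always turns it back towards 0: at the eye about 1.6 N at 0, 3.1 N at the highest lift. The jaw advances 10 mm up to there
- eye (a point): centre of the upright 11.5 mm hole (chamfered mouth) in the 32 x 32 mm square head of the flat steel lever (10 mm thick, 16 mm wide), on its top face 55 mm above the bench, 95 mm from the cam axis; x along the lever away from the axis, z up. Free air below the head (underside at 45 mm) down to the plate (12 mm), rib (18 mm) or bench. The hub on the cam axis stands up to 68 mm
- pin: loose handle pin upright in one of the stand's sockets: steel rod 9 mm thick, 32 mm long, tapered tip; above it (32 to 68 mm from the tip) a fluted black cylindrical knob 24 mm across (25 over the flutes), whose flat underside is a shoulder that stops on stand or lever. Origin at the rod's tip, z up along the pin; in the stand the tip is 6 mm above the bench; about 80 g
- pin_tip (a point): centre of the tip of the pin's rod (the pin's origin)
- stand: fixed grey block 50 x 130 x 38 mm (x, y, z), origin at the centre of its underside, z up; two 11 mm sockets in its top at y = -40 and y = +40, 36 mm deep, one with the pin, one with the key
- key: centring key in the other socket, to be left: the same rod, a slim 12 mm steel shank and a flat T bar 34 x 12 x 10 mm on top, 71 mm tall in all; origin at its tip
- eyepiece: bystander: loose black eyepiece 40 mm across, 52 mm tall, standing; origin at the underside
- cleaner: bystander: loose white bottle 44 mm across, 100 mm tall; origin at the underside
- driver: bystander: screwdriver 160 mm long lying on the bench to the robot's left; origin under its middle

How it is judged:
On the way, in this order (a step that is already met when the one before it is completed fails the run):
1. the pin's rod is through the eye while the lever is still near its rest (z of pin_tip in the frame of eye below -0.018 m and horizontal distance between pin_tip and eye below 0.008 m and angle between pin's own z axis and vertical below 0.25 rad and value of joint cam below 0.3 rad), for 0.1 s.
2. the gripped pin holds the lever at the cam's highest point (z of pin_tip in the frame of eye below -0.018 m and horizontal distance between pin_tip and eye below 0.008 m and angle between pin's own z axis and vertical below 0.25 rad and value of joint cam between 1.351 and 1.551 rad and contact force between the fingers and pin above 1 N and contact force between pin and cam above 0.5 N), for 0.3 s.
At the end, for the whole second after the job is handed in: The gripped pin (over 1 N) goes through the eye (tip 8 mm or more below the lever, within 8 mm of its centre line, upright to 0.25 rad) and presses the lever (over 0.5 N); cam still, within 0.1 rad of 1.451; key, eyepiece, bottle, screwdriver within 30 mm of their starts (all of step 2 and velocity of joint cam between -0.1 and 0.1 rad/s and distance of each of key, eyepiece, cleaner, driver from where it was at the start of the episode below 0.03 m); the arm keeps its last pose, push and grip.
It fails at once if a bystander is knocked away (key) (distance of key from where it was at the start of the episode above 0.03 m).
It fails at once if a bystander is knocked away (eyepiece) (distance of eyepiece from where it was at the start of the episode above 0.03 m).
It fails at once if a bystander is knocked away (cleaner) (distance of cleaner from where it was at the start of the episode above 0.03 m).
It fails at once if a bystander is knocked away (driver) (distance of driver from where it was at the start of the episode above 0.03 m).
It also fails if it takes over 56 s, if anything falls off the work surface, if the arm or the gripper's body presses on something with over 40 N, if the wrist force passes 120 N, or if a joint passes its speed limit or range.

## Working session

There is one attempt and no reset: what is moved stays moved. The work goes in short steps, Python scripts to look and compute and a tool call to move; the robot and the scene stay as the last step left them, time stands still between calls to the robot, and variables do not carry over. Pictures are saved under pics/ and viewed, at most 10 in all, crops included, and the job is handed in when it is done.

Besides the shell and the picture viewer there is one more tool, called after "Emit:" as name(argument=value, ...), one argument or row to a line, values as JSON. move_arm: Moves the arm, as the interface text tells. Its arguments: {"type":"object","properties":{"rows":{"type":"array"}},"required":["rows"]}

```bash
mkdir -p pics; cat > h.py <<'E'
import numpy as np, cv2
from cell import sensors, capture, camera_model, job, recognise, masks_of, mark_of
def save(cam,name):
    im=capture(cam); cv2.imwrite(f'pics/{name}.png',im[:,:,::-1]); return im
def ray(cam,px):
    m=camera_model(cam); R=np.array(m['rotation']); o=np.array(m['origin'])
    return o,R@np.array([(px[0]-m['cx'])/m['fx'],(px[1]-m['cy'])/m['fy'],1.])
def atz(cam,px,z):
    o,d=ray(cam,px); return o+d*(z-o[2])/d[2]
def proj(cam,p):
    m=camera_model(cam); c=np.array(m['rotation']).T@(np.array(p)-m['origin'])
    return [m['fx']*c[0]/c[2]+m['cx'],m['fy']*c[1]/c[2]+m['cy']]
E
python3 - <<'E'
from h import *
Z=dict(eye=.055,cam_axis=.055,index=.018,pin=.006,pin_tip=.006,stand=0,key=.006,jig=0,eyepiece=0,cleaner=0,driver=0)
for c in ('top','scene'):
    save(c,c+'0'); m=camera_model(c); print(c,np.round(m['origin'],3),m['fx'])
    for n,z in Z.items():
        for r in mark_of(n,c)[:2]: print(n,np.round(r['pixel'],1),round(r['score'],2),np.round(atz(c,r['pixel'],z),4))
    for n in ('pin','key'):
        for r in recognise(n,c)[:2]: print('rec',n,np.round(r['pixel'],1),round(r['score'],2),np.round(atz(c,r['pixel'],.06),4))
s=sensors.state();print(s['time'],s['tcp_pos'],s['eef_rot'],s['finger_gap'],s['contact_force'])
E
```

```text
top [0.365 0.058 1.615] 505.31605432498804Traceback (most recent call last):
  File "<stdin>", line 6, in <module>
  File "h.py", line 9, in atz
    o,d=ray(cam,px); return o+d*(z-o[2])/d[2]
                                         ~^^^
IndexError: invalid index to scalar variable.
```

```bash
python3 - <<'E'
s=open('h.py').read()
s=s.replace("def save","from scipy.spatial.transform import Rotation\ndef rot(m):\n    r=np.array(m['rotation'],float)\n    return r if r.ndim==2 else Rotation.from_euler('xyz',r).as_matrix()\ndef save",1).replace("np.array(m['rotation']);","rot(m);").replace("np.array(m['rotation']).T","rot(m).T")
open('h.py','w').write(s)
E
python3 - <<'E'
from h import *
print(camera_model('top'))
Z=dict(eye=.055,cam_axis=.055,index=.018,pin=.006,pin_tip=.006,stand=0,key=.006,jig=0,eyepiece=0,cleaner=0,driver=0)
for c in ('top','scene'):
    save(c,c+'0'); m=camera_model(c); print(c,np.round(m['origin'],3),m['fx'])
    for n,z in Z.items():
        for r in mark_of(n,c)[:2]: print(n,np.round(r['pixel'],1),round(r['score'],2),np.round(atz(c,r['pixel'],z),4))
    for n in ('pin','key'):
        for r in recognise(n,c)[:2]: print('rec',n,np.round(r['pixel'],1),round(r['score'],2),np.round(atz(c,r['pixel'],.06),4))
s=sensors.state();print(s['time'],s['tcp_pos'],s['eef_rot'],s['finger_gap'],s['contact_force'])
E
```

```text
{'fx': 505.31605432498804, 'fy': 505.31605432498804, 'cx': 285.5230916807282, 'cy': 207.51832628922787, 'origin': array([0.3650464 , 0.0581445 , 1.61459761]), 'rotation': array([-2.98279141, -0.00702301, -1.54932841])}
top [0.365 0.058 1.615] 505.31605432498804
eye [303.8 186.8] 0.82 [ 0.6823 -0.0035  0.055 ]
cam_axis [288.7 212.3] 0.9 [0.6001 0.0423 0.055 ]
index [319.5 224.4] 0.69 [ 0.5689 -0.0569  0.018 ]
pin [404.  228.7] 0.4 [ 0.5626 -0.3291  0.006 ]
key [393.2 230.5] 0.63 [ 0.5561 -0.2943  0.006 ]
key [383.6 233.9] 0.38 [ 0.5444 -0.2634  0.006 ]
jig [289.1 216.7] 0.71 [0.5941 0.0402 0.    ]
eyepiece [375.1 177.2] 0.52 [ 0.7309 -0.2385  0.    ]
cleaner [166.  203.4] 0.57 [0.6286 0.4392 0.    ]
driver [162.7 248.1] 0.55 [0.4839 0.4412 0.    ]
rec pin [408.2 225.3] 0.5 [ 0.5669 -0.3293  0.06  ]
scene [ 1.127 -0.325  0.942] 446.8237031372028
eye [275.9 238.5] 0.6 [ 0.6841 -0.0079  0.055 ]
cam_axis [271.  203.5] 0.64 [0.5956 0.0412 0.055 ]
cam_axis [132.7 283.3] 0.61 [ 0.5939 -0.3264  0.055 ]
pin [131.6 284.6] 0.56 [ 0.5659 -0.3299  0.006 ]
pin_tip [128.6 283.2] 0.7 [ 0.5587 -0.334   0.006 ]
stand [145.3 271.7] 0.9 [ 0.5507 -0.2896  0.    ]
key [157.3 265. ] 0.55 [ 0.555  -0.2592  0.006 ]
jig [269.4 213.8] 0.69 [0.5868 0.0417 0.    ]
eyepiece [207.5 314.3] 0.64 [ 0.7269 -0.2253  0.    ]
eyepiece [275.9 237.9] 0.51 [0.6553 0.0128 0.    ]
cleaner [391.4 152.4] 0.98 [0.6172 0.4451 0.    ]
driver [358.3 128.9] 0.54 [ 0.4918  0.432  -0.    ]
rec pin [126.8 274.4] 0.72 [ 0.5697 -0.3276  0.06  ]
rec key [151.  250.8] 0.59 [ 0.547  -0.2578  0.06  ]
1.5 [ 0.16355807 -0.65485118  0.23131004] [-3.14154874e+00 -4.16584807e-05  2.44720241e-01] 1.0006757958351014 [0.44818313 0.28709729 0.03310175]
```

View pics/top0.png

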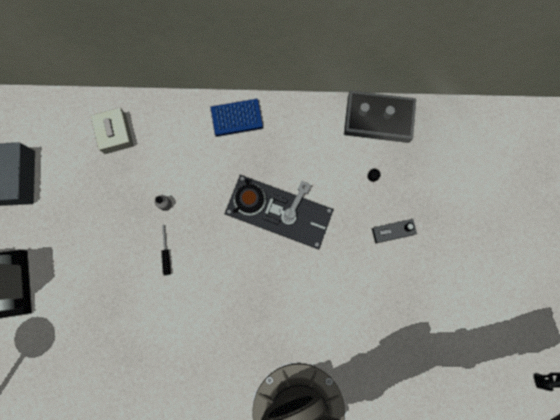

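View pics/scene0.png

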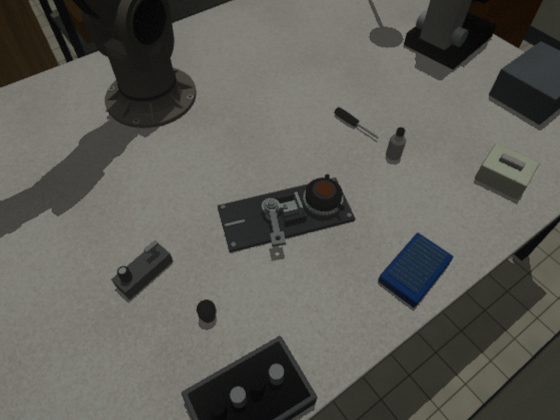

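```bash
python3 - <<'E'
from h import *
top=cv2.imread('pics/top0.png');sc=cv2.imread('pics/scene0.png')
a=cv2.resize(top[165:255,215:345],None,fx=6,fy=6,interpolation=cv2.INTER_CUBIC); cv2.imwrite('pics/c1.png',a)
b=cv2.resize(sc[180:265,215:345],None,fx=6,fy=6,interpolation=cv2.INTER_CUBIC); cv2.imwrite('pics/c2.png',b)
c=cv2.resize(np.hstack([top[205:255,360:430],cv2.resize(sc[235:305,100:180],(57,50))]),None,fx=6,fy=6,interpolation=cv2.INTER_CUBIC)
c=cv2.resize(np.hstack([top[200:270,360:425],sc[235:305,105:180]]),None,fx=5,fy=5,interpolation=cv2.INTER_CUBIC); cv2.imwrite('pics/c3.png',c)
E
```

```text
(no output)
```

View pics/c1.png

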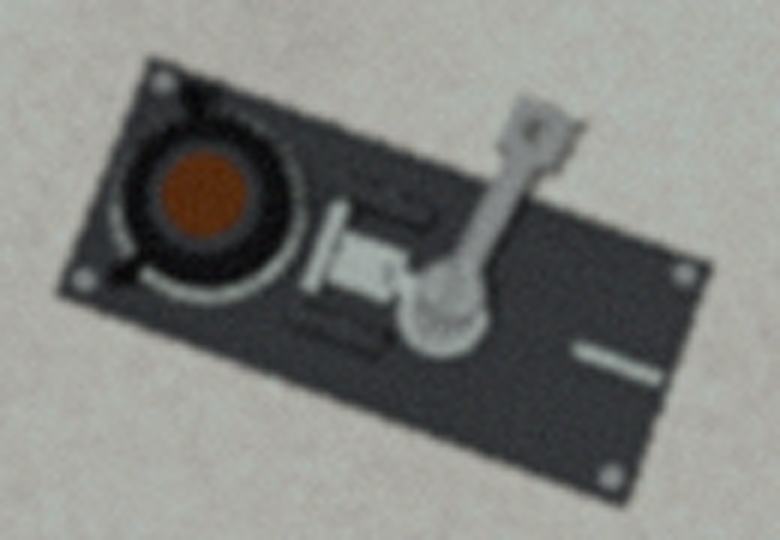

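View pics/c2.png

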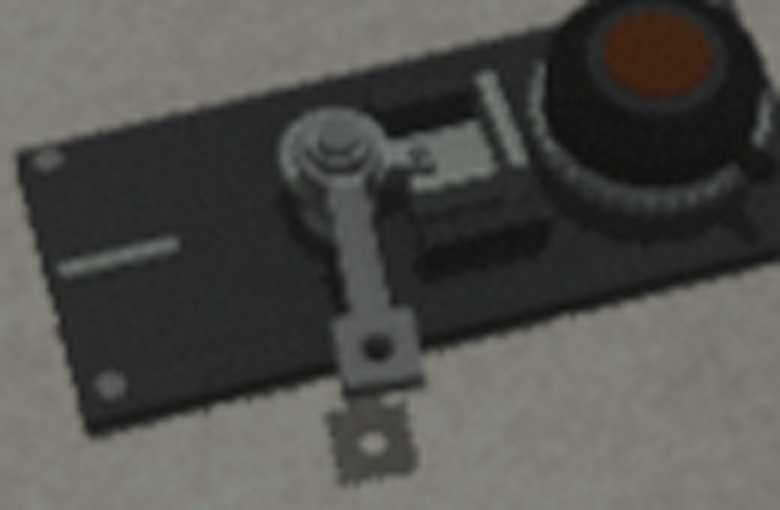

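View pics/c3.png

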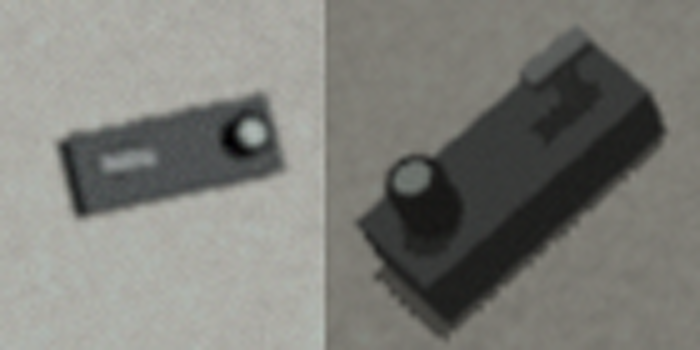

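The top crop shows the jig with the eye at about (303.6, 185.6) and the rib at (310–325, 222–228). In the scene crop the eye is at (277.4, 237.6). The pin's light knob cap is at top (410, 225.9) and scene (121.8, 270.2), and the key is in the other socket.

```bash
cat > m.py <<'E'
from h import *
f=lambda p,s,o:[(p[0]+.5)/s-.5+o[0],(p[1]+.5)/s-.5+o[1]]
T=lambda p:f(p,6,(215,165)); S=lambda p:f(p,6,(215,180))
def tri(a,b):
    A=[];B=[]
    for c,p in (('top',a),('scene',b)):
        o,d=ray(c,p);d=d/np.linalg.norm(d);P=np.eye(3)-np.outer(d,d);A.append(P);B.append(P@o)
    return np.linalg.lstsq(np.vstack(A),np.hstack(B),rcond=None)[0]
def show(n,a,b,z): print(n,np.round(atz('top',a,z),4)[:2],np.round(atz('scene',b,z),4)[:2],'tri',np.round(tri(a,b),4))
if __name__=='__main__':
    show('eye',T((534,126)),S((377,348)),.055)
    show('rib1',T((575,347)),S((178,243)),.018); show('rib2',T((660,380)),S((60,268)),.018)
    show('rib',T((617,363)),S((119,255.5)),.018)
    show('hub',T((450,293)),S((338,140)),.068)
    show('cornA',T((710,262)),S((92,432)),.012); show('cornB',T((625,505)),S((18,152)),.012)
    show('knob',f((251,131),5,(360,200)),f((86,178),5,(105,235)),.074)
    c=[atz('top',T(p),.012)[:2] for p in ((153,62),(60,294),(710,262),(625,505))]
    y=((c[0]+c[1])-(c[2]+c[3]))/2; print('plate len',np.linalg.norm(y),'wid',np.linalg.norm(c[0]-c[1]),np.linalg.norm(c[2]-c[3]))
    y/=np.linalg.norm(y); cen=sum(c)/4; ax=cen-y*.0375
    print('axis',ax,'yaw of y',np.degrees(np.arctan2(y[1],y[0])),'index',ax-.095*y)
    x=np.array([y[1],-y[0]]); a=-.12; r=np.cos(a)*x+np.sin(a)*y; print('eye pred',ax+.095*r)
    c=[atz('scene',f(p,5,(105,235)),.038)[:2] for p in ((361-325,222),(425-325,286),(651-325,96))]
    print('stand corners',np.round(c,4))
E
python3 m.py
```

```text
eye [ 0.6862 -0.0028] [ 0.6842 -0.0036] tri [ 0.6854 -0.0034  0.0567]
rib1 [ 0.5747 -0.0279] [ 0.5759 -0.027 ] tri [ 0.5751 -0.0273  0.0171]
rib2 [ 0.558  -0.0732] [ 0.5578 -0.0732] tri [ 0.558  -0.0733  0.0183]
rib [ 0.5666 -0.0503] [ 0.5668 -0.0502] tri [ 0.5667 -0.0502  0.0178]
hub [0.5947 0.0396] [0.6019 0.0367] tri [0.5963 0.04   0.0591]
cornA [ 0.623  -0.0999] [ 0.6279 -0.1028] tri [ 0.624  -0.1008  0.0047]
cornB [ 0.4918 -0.0558] [ 0.4931 -0.0546] tri [ 0.4922 -0.0551  0.0113]
knob [ 0.5637 -0.3307] [ 0.5628 -0.332 ] tri [ 0.5634 -0.3313  0.0744]
plate len 0.31993251634806685 wid 0.13553069306310123 0.1383185132515249
axis [0.59733148 0.0379127 ] yaw of y 70.97000237182502 index [ 0.56635548 -0.05189536]
eye pred [ 0.68278549 -0.00359166]
stand corners [[ 0.5467 -0.3595]
 [ 0.592  -0.3496]
 [ 0.5652 -0.2246]]
```

Emit:
move_arm(
  rows=[
    [40, 32, 0, 0, 0, 0, 0.18],
    [40, 32, 0, 0, 0, 0, 0.18],
    [40, 32, 0, 0, 0, 0, 0.18],
    [40, 32, 0, 0, 0, 0, 0.18],
    [40, 32, 0, 0, 0, 0, 0.18],
  ],
)

```text
time: 2.12
tcp_pos: [0.3648, -0.4937, 0.2315]
eef_rot: [3.141, -0.0, 0.245]
contact_force: [-0.3, -1.1, -0.5]
finger_gap: 0.592
gripper_force: 0.0
```

Emit:
move_arm(
  rows=[
    [40, 33, 0, 0, 0, 0, 0.18],
    [40, 33, 0, 0, 0, 0, 0.18],
    [40, 32, 0, 0, 0, 0, 0.18],
    [40, 33, 0, 0, 0, 0, 0.18],
    [40, 33, 0, 0, 0, 0, 0.18],
  ],
)

```text
time: 2.75
tcp_pos: [0.5648, -0.3297, 0.2315]
eef_rot: [3.141, -0.0, 0.245]
contact_force: [1.0, 0.6, -0.3]
finger_gap: 0.587
gripper_force: 0.0
```

Emit:
move_arm(
  rows=[
    [0, 0, -40, 0, 0, 0, 0.18],
    [0, 0, -40, 0, 0, 0, 0.18],
    [0, 0, 0, 0, 0, 0, 0.18],
  ],
)

```text
time: 3.12
tcp_pos: [0.5621, -0.33, 0.1487]
eef_rot: [-3.138, 0.004, 0.245]
contact_force: [1.1, -0.3, 1.2]
finger_gap: 0.591
gripper_force: 0.0
```

Emit:
move_arm(
  rows=[
    [0, -1, -35, 0, 0, 0, 0.18],
    [0, 0, -35, 0, 0, 0, 0.18],
    [0, 0, -15, 0, 0, 0, 0.18],
    [0, 0, 0, 0, 0, 0, 0.18],
  ],
)

```text
time: 3.62
tcp_pos: [0.5638, -0.332, 0.0669]
eef_rot: [-3.141, 0.0, 0.245]
contact_force: [-0.0, 0.3, 1.2]
finger_gap: 0.588
gripper_force: 0.0
```

Emit:
move_arm(
  rows=[
    [0, 0, -12, 0, 0, 0, 0.18],
    [0, 0, -11, 0, 0, 0, 0.18],
    [0, 0, 0, 0, 0, 0, 0.18],
    [0, 0, 0, 0, 0, 0, 0.18],
  ],
)

```text
time: 4.12
tcp_pos: [0.5637, -0.3319, 0.0435]
eef_rot: [3.142, -0.0, 0.245]
contact_force: [-0.0, 0.3, 0.1]
finger_gap: 0.588
gripper_force: 0.0
```

```bash
python3 - <<'E'
from h import *
a=save('top','t1');b=save('scene','s1')
a=a[190:250,370:440];b=b[225:285,90:160]
cv2.imwrite('pics/c4.png',cv2.resize(np.hstack([a,b]),None,fx=5,fy=5,interpolation=cv2.INTER_CUBIC)[:,:,::-1])
E
```

```text
(no output)
```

View pics/c4.png

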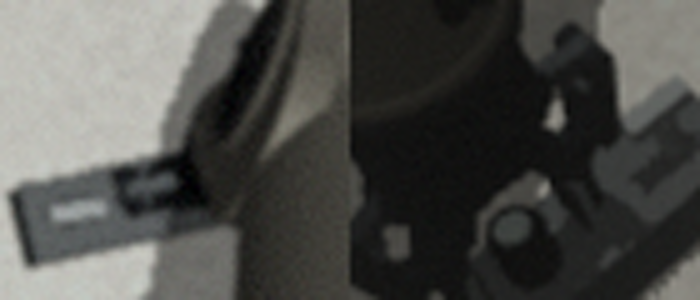

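In the scene half the knob cap, at crop (515, 225), sits between the fingers. The key bar is clear of them. Closing.

Emit:
move_arm(
  rows=[
    [0, 0, 0, 0, 0, 0, -0.3],
    [0, 0, 0, 0, 0, 0, -0.7],
    [0, 0, 0, 0, 0, 0, -1],
    [0, 0, 0, 0, 0, 0, -1],
    [0, 0, 0, 0, 0, 0, -1],
  ],
)

```text
time: 4.85
tcp_pos: [0.5637, -0.3319, 0.0437]
eef_rot: [3.141, -0.0, 0.245]
contact_force: [-1.4, 0.3, 5.2]
finger_gap: 0.262
gripper_force: 58.6
```

Emit:
move_arm(
  rows=[
    [0, 0, 15, 0, 0, 0, -1],
    [0, 0, 25, 0, 0, 0, -1],
    [0, 0, 35, 0, 0, 0, -1],
    [0, 0, 35, 0, 0, 0, -1],
    [0, 0, 0, 0, 0, 0, -1],
  ],
)

```text
time: 5.48
tcp_pos: [0.565, -0.3326, 0.1572]
eef_rot: [3.138, -0.004, 0.245]
contact_force: [0.1, 0.2, -1.2]
finger_gap: 0.258
gripper_force: 59.4
```

```bash
python3 - <<'E'
from h import *
s=sensors.state();print(s['tcp_pos'],s['contact_force'],s['finger_gap'])
b=save('scene','s2'); save('top','t2')
for c in('scene','top'):
  for n in('pin','pin_tip','key'):
    for r in mark_of(n,c)[:2]: print(c,n,np.round(r['pixel'],1),round(r['score'],2))
t=s['tcp_pos']; u=proj('scene',[t[0],t[1],t[2]-.038]); print('exp tip',u)
x,y=int(u[0])-50,int(u[1])-55
cv2.imwrite('pics/c5.png',cv2.resize(b[y:y+80,x:x+100],None,fx=7,fy=7,interpolation=cv2.INTER_CUBIC)[:,:,::-1]);print(x,y)
E
```

```text
[ 0.56498355 -0.33258309  0.15720046] [ 0.13314484  0.21606657 -1.22470475] 0.25817685734526763
scene pin [119.8 259.6] 0.5
scene pin_tip [115.  259.9] 0.51
scene key [154.6 263.7] 0.72
top key [380.6 234.6] 0.57
exp tip [np.float64(115.82409136344936), np.float64(260.9706210419664)]
65 205
```

View pics/c5.png

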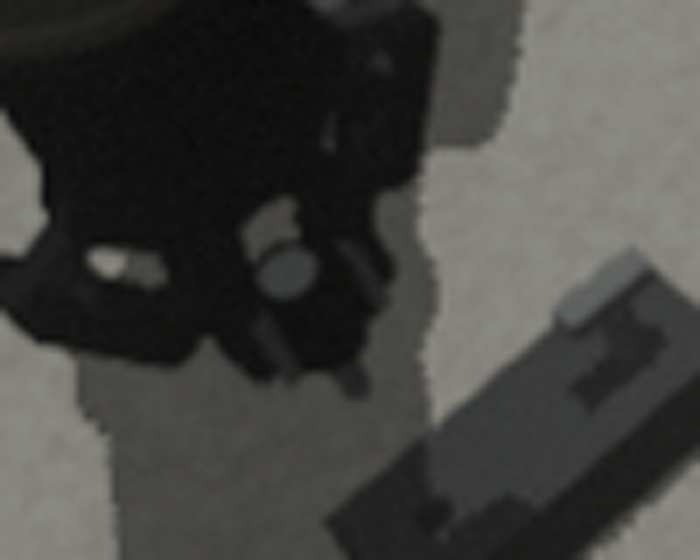

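The pin is gripped with its tip at scene (115.4, 260), as expected, and the key is undisturbed. Moving over the eye.

Emit:
move_arm(
  rows=[
    [20, 55, 0, 0, 0, 0, -1],
    [20, 55, 0, 0, 0, 0, -1],
    [20, 55, 0, 0, 0, 0, -1],
    [20, 55, 0, 0, 0, 0, -1],
    [20, 55, 0, 0, 0, 0, -1],
  ],
)

```text
time: 6.5
tcp_pos: [0.6639, -0.0551, 0.153]
eef_rot: [-3.141, 0.0, 0.245]
contact_force: [0.6, -1.0, -1.1]
finger_gap: 0.263
gripper_force: 59.4
```

Emit:
move_arm(
  rows=[
    [20, 54, 0, 0, 0, 0, -1],
    [0, 0, -30, 0, 0, 0, -1],
    [0, 0, -15, 0, 0, 0, -1],
    [0, 0, 0, 0, 0, 0, -1],
    [0, 0, 0, 0, 0, 0, -1],
  ],
)

```text
time: 7.12
tcp_pos: [0.6839, -0.0038, 0.1091]
eef_rot: [3.141, -0.001, 0.243]
contact_force: [0.5, -0.2, 0.1]
finger_gap: 0.261
gripper_force: 59.4
```

```bash
python3 - <<'E'
from h import *
s=sensors.state();print(s['tcp_pos'],s['eef_rot'],s['contact_force'],s['finger_gap'])
b=save('scene','s3')
for n in('pin','pin_tip','eye'):
    for r in mark_of(n,'scene')[:2]: print(n,np.round(r['pixel'],1),round(r['score'],2))
t=s['tcp_pos']; print('exp tip',proj('scene',[t[0],t[1],t[2]-.038]))
cv2.imwrite('pics/c6.png',cv2.resize(b[175:260,225:325],None,fx=7,fy=7,interpolation=cv2.INTER_CUBIC)[:,:,::-1])
E
```

```text
[ 0.68390187 -0.00384802  0.10911865] [ 3.14128721e+00 -7.22544175e-04  2.43342215e-01] [ 0.49495215 -0.20930609  0.14377189] 0.26073883115906415
pin [277.9 235.3] 0.51
pin_tip [276.2 231. ] 0.59
eye [278.8 237.6] 0.76
eye [272.3 206.3] 0.43
exp tip [np.float64(277.2400433268356), np.float64(233.86631707039035)]
```

View pics/c6.png

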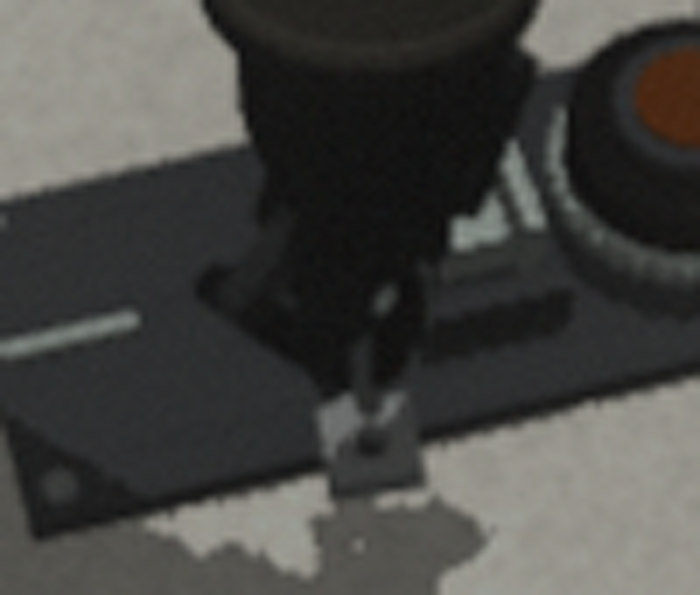

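The scene view puts the tip at (277.6, 233.9) directly over the eye hole at (277.6, 237.6). Lowering gently.

Emit:
move_arm(
  rows=[
    [0.7, 0.3, -9, 0, 0, 0, -1],
    [0, 0, -3, 0, 0, 0, -1],
    [0, 0, -3, 0, 0, 0, -1],
    [0, 0, -3, 0, 0, 0, -1],
    [0, 0, 0, 0, 0, 0, -1],
  ],
)

```text
time: 7.95
tcp_pos: [0.6841, -0.0025, 0.09]
eef_rot: [-3.141, 0.0, 0.245]
contact_force: [-0.1, 0.6, -1.4]
finger_gap: 0.265
gripper_force: 59.4
```

Emit:
move_arm(
  rows=[
    [0, 0, -2, 0, 0, 0, -1],
    [0, 0, -2, 0, 0, 0, -1],
    [0, 0, 0, 0, 0, 0, -1],
  ],
)

```text
time: 8.32
tcp_pos: [0.6841, -0.0025, 0.0861]
eef_rot: [-3.142, 0.0, 0.245]
contact_force: [-0.6, 0.1, -0.6]
finger_gap: 0.264
gripper_force: 59.4
```

Emit:
move_arm(
  rows=[
    [0, 0, -3, 0, 0, 0, -1],
    [0, 0, -3, 0, 0, 0, -1],
    [0, 0, 0, 0, 0, 0, -1],
  ],
)

```text
time: 8.7
tcp_pos: [0.6841, -0.0025, 0.0799]
eef_rot: [-3.141, 0.0, 0.245]
contact_force: [-0.1, 0.6, -1.0]
finger_gap: 0.256
gripper_force: 59.4
```

Emit:
move_arm(
  rows=[
    [0, 0, -4, 0, 0, 0, -1],
    [0, 0, -4, 0, 0, 0, -1],
    [0, 0, -4, 0, 0, 0, -1],
    [0, 0, -4, 0, 0, 0, -1],
    [0, 0, 0, 0, 0, 0, -1],
  ],
)

```text
time: 9.32
tcp_pos: [0.684, -0.0025, 0.0639]
eef_rot: [-3.141, 0.001, 0.245]
contact_force: [0.8, -0.1, -1.6]
finger_gap: 0.259
gripper_force: 59.4
```

```bash
python3 - <<'E'
from h import *
s=sensors.state();print(s['tcp_pos'],s['contact_force'],s['finger_gap'])
b=save('scene','s4')
cv2.imwrite('pics/c7.png',cv2.resize(b[175:260,225:325],None,fx=7,fy=7,interpolation=cv2.INTER_CUBIC)[:,:,::-1])
E
```

```text
[ 0.68403589 -0.00253078  0.06386291] [ 0.75105775 -0.1156303  -1.63291022] 0.25920076180348617
```

View pics/c7.png

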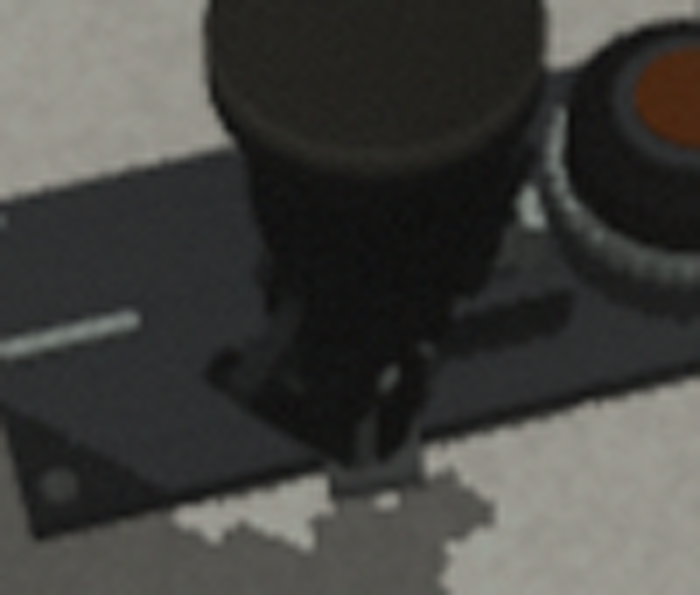

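The rod is through the lever head, with no contact force. I'll compute the arc next.

```bash
python3 - <<'E'
import numpy as np
C=np.array([.599,.0385]);a=np.radians(np.linspace(-25.8,-111,16))
p=C+.095*np.c_[np.cos(a),np.sin(a)]
p[0]=[.684,-.0025]
print(np.round(np.diff(p,axis=0)*1000,1).tolist());print(p[[5,10,15]])
E
```

```text
[[-4.0, -8.6], [-5.3, -7.8], [-6.1, -7.2], [-6.7, -6.6], [-7.4, -5.9], [-7.9, -5.1], [-8.4, -4.3], [-8.8, -3.5], [-9.1, -2.6], [-9.3, -1.7], [-9.4, -0.7], [-9.4, 0.2], [-9.3, 1.1], [-9.2, 2.0], [-8.9, 2.9]]
[[ 0.65457098 -0.03855106]
 [ 0.61123558 -0.05570876]
 [ 0.56495504 -0.05019014]]
```

Emit:
move_arm(
  rows=[
    [-4, -8.6, 0, 0, 0, 0, -1],
    [-5.3, -7.8, 0, 0, 0, 0, -1],
    [-6.1, -7.2, 0, 0, 0, 0, -1],
    [0, 0, 0, 0, 0, 0, -1],
  ],
)

```text
time: 9.88
tcp_pos: [0.6684, -0.0273, 0.0645]
eef_rot: [3.141, 0.0, 0.244]
contact_force: [2.2, 0.5, -1.4]
finger_gap: 0.264
gripper_force: 59.4
```

Emit:
move_arm(
  rows=[
    [-6.7, -6, 0, 0, 0, 0, -1],
    [-7.4, -5.7, 0, 0, 0, 0, -1],
    [-7.9, -5.1, 0, 0, 0, 0, -1],
    [-8.4, -4.3, 0, 0, 0, 0, -1],
    [0, 0, 0, 0, 0, 0, -1],
  ],
)

```text
time: 10.5
tcp_pos: [0.6378, -0.0481, 0.0644]
eef_rot: [3.141, 0.0, 0.244]
contact_force: [3.6, -0.9, -2.3]
finger_gap: 0.26
gripper_force: 59.4
```

Emit:
move_arm(
  rows=[
    [-8.8, -3.3, 0, 0, 0, 0, -1],
    [-9.1, -2.4, 0, 0, 0, 0, -1],
    [-9.3, -1.7, 0, 0, 0, 0, -1],
    [-9.4, -0.7, 0, 0, 0, 0, -1],
    [0, 0, 0, 0, 0, 0, -1],
  ],
)

```text
time: 11.12
tcp_pos: [0.601, -0.0557, 0.0643]
eef_rot: [3.141, 0.001, 0.245]
contact_force: [3.8, -4.2, -2.2]
finger_gap: 0.262
gripper_force: 59.3
```

Emit:
move_arm(
  rows=[
    [-9.4, -0.8, 0, 0, 0, 0, -1],
    [-9.3, 1, 0, 0, 0, 0, -1],
    [-9, 2, 0, 0, 0, 0, -1],
    [0, 0, 0, 0, 0, 0, -1],
    [0, 0, 0, 0, 0, 0, -1],
  ],
)

```text
time: 11.75
tcp_pos: [0.5742, -0.0532, 0.0643]
eef_rot: [3.142, 0.0, 0.245]
contact_force: [2.9, -2.6, -1.9]
finger_gap: 0.264
gripper_force: 59.2
```

```bash
python3 - <<'E'
from h import *
s=sensors.state();print(s['tcp_pos'],s['contact_force'],s['moment'],s['finger_gap'])
b=save('scene','s5');a=save('top','t5')
for c in('scene','top'):
  for n,z in(('eye',.055),('cam_axis',.055),('index',.018)):
    for r in mark_of(n,c)[:2]: print(c,n,np.round(r['pixel'],1),round(r['score'],2),np.round(atz(c,r['pixel'],z),4))
u=np.hstack([b[170:255,215:290],a[170:255,270:345]])
cv2.imwrite('pics/c8.png',cv2.resize(u,None,fx=5,fy=5,interpolation=cv2.INTER_CUBIC)[:,:,::-1])
E
```

```text
[ 0.57421259 -0.05317431  0.06429573] [ 2.87172295 -2.57555119 -1.87734217] [-0.34365043 -0.6354265  -0.03188784] 0.2640076152503022
scene eye [236.5 214.2] 0.79 [ 0.5728 -0.0447  0.055 ]
scene eye [390.3 155.8] 0.64 [0.6541 0.3891 0.055 ]
scene cam_axis [269.3 205.3] 0.96 [0.5976 0.0347 0.055 ]
scene cam_axis [272.9 214.9] 0.62 [0.626  0.0252 0.055 ]
top cam_axis [292.  211.8] 0.77 [0.6019 0.032  0.055 ]
top index [317.6 222.6] 0.63 [ 0.5746 -0.0508  0.018 ]
```

View pics/c8.png

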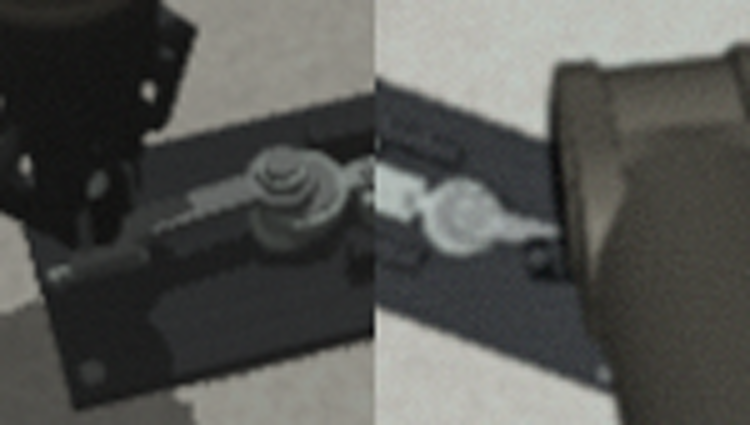

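The lever has followed and is a few degrees short of the rib, about 8 mm at the eye. Final nudge.

Emit:
move_arm(
  rows=[
    [-4, 1.2, 0, 0, 0, 0, -1],
    [-4, 1.5, 0, 0, 0, 0, -1],
    [0, 0, 0, 0, 0, 0, -1],
    [0, 0, 0, 0, 0, 0, -1],
    [0, 0, 0, 0, 0, 0, -1],
  ],
)

```text
time: 12.78
tcp_pos: [0.5662, -0.0504, 0.0643]
eef_rot: [-3.142, -0.0, 0.245]
contact_force: [2.8, -0.6, -0.5]
finger_gap: 0.267
gripper_force: 59.2
```

```bash
python3 - <<'E'
from h import *
s=sensors.state();print(s['tcp_pos'],s['contact_force'],s['finger_gap'],s['gripper_force'])
b=save('scene','s6')
for n,z in(('eye',.055),('cam_axis',.055)):
    for r in mark_of(n,'scene')[:1]: print(n,np.round(r['pixel'],1),round(r['score'],2),np.round(atz('scene',r['pixel'],z),4))
# visible lever arm middle line: bright pixels in the lever stretch, projected to z=.055
C=np.array([.599,.0385])
m=masks_of('eye','scene')
if m:
    v,u=np.nonzero(m[0]['region']); P=np.array([atz('scene',(x,y),.055)[:2] for x,y in zip(u,v)]); d=P-C; r=np.hypot(*d.T)
    k=(r>.03)&(r<.08); print(k.sum(), np.degrees(np.median(np.arctan2(d[k,1],d[k,0]))))
E
```

```text
[ 0.56623002 -0.05044897  0.06430435] [ 2.82349927 -0.60910187 -0.50095942] 0.26725293144472345 59.19825732707977
eye [231.2 215.6] 0.75 [ 0.5687 -0.0572  0.055 ]
cam_axis [272.5 204.9] 0.6 [0.6012 0.0417 0.055 ]
224 -102.2939215688288
```

Emit:
move_arm(
  rows=[
    [-1, 0.3, 0, 0, 0, 0, -1],
    [0, 0, 0, 0, 0, 0, -1],
    [0, 0, 0, 0, 0, 0, -1],
    [0, 0, 0, 0, 0, 0, -1],
    [0, 0, 0, 0, 0, 0, -1],
  ],
)

```text
time: 13.6
tcp_pos: [0.5652, -0.0502, 0.0643]
eef_rot: [-3.142, -0.0, 0.245]
contact_force: [3.6, -1.8, -2.1]
finger_gap: 0.261
gripper_force: 59.2
```

```bash
python3 - <<'E'
from h import *
s=sensors.state();print(s['tcp_pos'],s['contact_force'],s['gripper_force']);print(job.sign_off())
E
```

```text
[ 0.5651774  -0.05016802  0.06431726] [ 3.58207464 -1.79577233 -2.09041354] 59.20217514038086
the job is handed in; nothing more can be done
None
```

I handed the job in at 13.6 s: the gripped pin is through the eye, holding the lever about 1.5 mm from where I measured the index rib, against about 4 N of spring push. I steered clear of the key and other bench items but didn't re-measure them, and sign-off gave no verdict.

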